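# Snap a spring-loaded label roll into its bench holder

### The job

Load the label roll into its holder. Hold the roll level over the holder, put its orange spring plunger into the slot of the tall cheek and push it back just far enough that the plain steel pin at the other end clears the low cheek; lower the roll to the bottom of the slot, let the spring carry the pin fully home into the round cup of the low cheek, then let go. Press gently, without ramming the spring to its stop or forcing the roll down on the cheeks, and leave the two bottles and the timer where they stand.

Things in the scene. Friction and masses are not known exactly. Their poses are not given: they have to be found in the camera images.
- spindle: Roll of white labels (diameter 42 mm, 56 mm long; all lengths in mm) on a spring spindle, 0.17 kg, rigid but for the plunger. Origin on the axis in mid-roll; y runs along the axis to the spring end. Blue square flanges 50 x 50 x 3 at both ends of the roll (outer faces y = +-31): it lies on them, axis 25 above the worktop, z up. Grasp the roll across its diameter between the flanges.
- pin_tip (a point): Centre of the free end of the spindle's plain steel pin, at y = -77 in the spindle's frame; the pin has diameter 10 and is 46 long (y = -31 to -77).
- spring_mouth (a point): Centre of the end of the spindle's grey sleeve (diameter 16), at y = 44 in the spindle's frame. Out of it a slippery orange plunger, diameter 10, stands 28 (to y = 72) when free; it slides 15 in to a hard stop. The spring gives 3 N at first touch and 0.4 N more per mm (9 N at the stop).
- holder: Roll holder fixed on the worktop, grey base 90 x 216 mm, 12 high; origin at the centre of its underside, y along its length to the tall cheek, z up. On it stands a rigid aluminium frame with both cheeks, clamped somewhere along y: up to 14 either way from the middle. No listed pose tells this shift; find it by touch or sight.
- home_mid (a point): Point of the holder's base, 75 above the worktop: where the spindle's origin is when home, were the frame in the middle (true place: up to 14 off along y). Home, the axis is level along y and the plunger 3 in. The pin clears the low cheek when the spindle is over 8 from home towards the tall cheek (plunger over 11 in); the hard stop comes at 12 from home.
- slot_mid (a point): Point of the base at y = 69, 75 high: on the back wall of the tall cheek's slot, were the frame in the middle (shifts up to 14 along y with the frame). The slot is vertical, 14 wide in x, 8 deep in y, open at the top and towards the low cheek; its floor is 69.5 above the worktop, its side rails end at 119, the back wall at 121.
- cup_mid (a point): Point of the base at y = -69, 75 high: mouth centre of the round cup in the low cheek's inner face, were the frame in the middle (shifts up to 14 along y with the frame). The cup is blind, diameter 14, 8 deep. The cheek is 34 wide, 13 thick, its top 92 above the worktop.
- dye_bottle_4: Brown bottle with a black cap, diameter 43, 117 high, behind the holder; origin at the centre of its underside. Leave alone.
- dye_bottle_9: Brown bottle with a black cap, diameter 43, 117 high, behind the roll's starting place; origin at the centre of its underside. Leave alone.
- timer: White round kitchen timer, diameter 63, 36 high, behind the holder; origin at the centre of its underside. Leave alone.
Not all that is in view belongs to the job. Leave any pink or red look-alike of the spindle alone.

How it is judged:
By the outcome, as a careful person would: the job done as asked, in the order asked, and still so for the second after the job is handed in, with the robot touching nothing.
It also fails if it takes over 66 s, if anything falls off the work surface, if the arm or the gripper's body presses on something with over 40 N, if the wrist force passes 120 N, or if a joint passes its speed limit or range.

### The arm

A 7-joint arm with a two-finger parallel gripper is mounted at the origin on a cart in front of the work surface, level with it; the furniture and walls round the work are solid. World frame = base frame: x ahead of the robot, y to its left, z up, the work surface at z = 0. Lengths are in m, angles in degrees, forces in N, time in s.
With the tool pointing down it reaches from about 0.425 to 0.875 m from the base axis. Payload 4.7 kg.
Tool frame: the origin (TCP) lies between the finger pads; the fingertips stand 8 mm ahead of it and the grasp point (between the pads) lies 11 mm behind it (env.tip_extent is the distance from the TCP to the fingertips, in m); z points along the fingers, y is the line along which they close (so a half turn about z gives the same grasp; the last joint's range is limited). The gripper opens to 87 mm and grips with 3 to 60 N. Pads are 19 mm wide; open, the fingers measure 117 mm over their backs; the gripper's body (75 mm by 190 mm) begins 51 mm behind the grasp point.
Start: joints at [-71.9, 18.392, -4.016, 83.108, 1.295, 78.541, -3.26], TCP at [0.193, 0.621, 0.231] pointing down, gripper open.
Joint ranges: [-163.93, 163.93], [-17.29, 119.83], [-79.2, 71.16], [3.27, 140.29], [-89.18, 269.18], [5.43, 117.66], [-154.24, 154.24]. Speed limits (degrees/s): [147.25, 147.25, 180, 180, 180, 180, 180].

### API

Orientations are given as [roll, pitch, yaw] about the fixed x, y, z axes, in that order (R = Rz(yaw) Ry(pitch) Rx(roll)).
In Python, from cell import sensors, vision, workorder, env gives the robot as it stands.
- The arm moves only by the tool drive_tool, never from a script. Its argument "moves" is a list of rows, each an object of numbers: "x", "y", "z": the shift along the tool's x, y, z in mm; "rx", "ry", "rz": the turn, a rotation vector about the tool's x, y, z in rad; "fingers": the closure, from -1 (fully open) to 1 (shut). In form: [{"x": .., "y": .., "z": .., "rx": .., "ry": .., "rz": .., "fingers": ..}, ...]. A call has 1 to 20 rows; each row is the pose to reach, as a shift and turn from the pose commanded when the call began, along the tool's axes at that moment; what a row does not reach only later rows make up. A row lasts 1/8 s, in which the tool goes at most 62.5 mm and 10.7 degrees, less where a joint would pass 70% of its speed; a pose out of reach is approached as far as the arm can. A call with a gripper value outside its range is refused whole. The fingers move at their own pace and stop on an object; "force" is the grip in N (left out, the last holds). Time passes only in rows, so rows that repeat a pose let the fingers close. It gives the time, the measured TCP pose, the force, the opening and the grip force at its end, in the units of the state.
- sensors.get_obs(): the state, without advancing time (a new reading comes with each control period).
- vision.read_camera(name): name is "scene" or "top"; returns a dict with "image" (420x560x3 uint8, red, green, blue), "fx", "fy", "cx", "cy" (pixels), "R" (3x3) and "t" (3): a world point X has camera coordinates R X + t. Camera axes: x right, y down, z forward; pixel columns grow to the right and rows downward; lengths in m; the calibration is good to about 2 mm. A picture is of the moment at which its call begins. There is no depth.
- workorder.sign_off(): hands the job in; it is judged then, once.
The state is a dict: "time_s": time; "qpos": joint angles; "joint_velocities": joint speeds; "effort": joint torques, N m; "tool_pos": TCP position; "tool_rot": TCP orientation; "force": force on the tool from outside, world axes, zero at the start; "wrist_torque": the same for the moment, N m; "grip_width": finger opening in m; "grasp_force": force on a finger pad.
Only numpy, scipy, OpenCV 4.12 (cv2) and the standard library are available. Lean on these libraries where they do the work, as an engineer would, in place of code of your own. Each camera call takes 0.05 s, during which the arm holds its last target. There are 200 camera calls.

## Working session

There is one attempt and no reset: what is moved stays moved. The work goes in short steps, Python scripts to look and compute and a tool call to move; the robot and the scene stay as the last step left them, time stands still between calls to the robot, and variables do not carry over. Pictures are saved under pics/ and viewed, at most 10 in all, crops included, and the job is handed in when it is done.

Besides the shell and the picture viewer there is one more tool, called after "Request:" by a JSON object that holds its "name" and its "arguments", one argument or row to a line. drive_tool: Moves the arm, as the interface text tells. Its arguments: {"type":"object","properties":{"moves":{"type":"array"},"force":{"type":"number"}},"required":["moves"]}

```bash
mkdir -p pics
python3 - <<'E'
from cell import sensors, vision
import cv2
print(sensors.get_obs())
for n in ("scene","top"):
    c=vision.read_camera(n); cv2.imwrite(f"pics/{n}0.png",c["image"][:,:,::-1])
    print(n,c["fx"],c["fy"],c["cx"],c["cy"],c["R"],c["t"])
E
```

```text
{'time_s': 0.0, 'qpos': array([-71.90165715,  18.43994873,  -4.01634688,  83.17386657,
         1.29529616,  78.53989311,  -3.259479  ]), 'joint_velocities': array([-0.00686126,  0.06950172, -0.13195547,  0.01592449,  0.04237185,
        0.0914162 ,  0.13311116]), 'effort': array([-3.40053239e-04, -4.91299367e+01, -4.03871499e-01, -3.12526166e+01,
       -6.38242043e-02,  4.37918189e-02,  1.61718890e-04]), 'tool_pos': array([0.19307503, 0.62011197, 0.2294606 ]), 'tool_rot': array([-1.79891552e+02,  5.67649566e-03,  1.62712743e+02]), 'force': array([0.91910795, 0.75629617, 0.41808276]), 'wrist_torque': array([ 0.01592123,  0.01734143, -0.03790773]), 'grasp_force': 0.0, 'grip_width': 0.0869751470558951}
scene 504.4560755154741 504.4560755154741 282.5510319109005 206.8885554514033 [[ 0.51128579 -0.85932211 -0.01234288]
 [-0.63349605 -0.36713921 -0.68109585]
 [ 0.58074917  0.3560538  -0.73209023]] [-0.31999739  0.37925828  1.03019542]
top 448.6862053411825 448.6862053411825 273.4138495338671 211.94774580691234 [[-2.90275523e-03 -9.99799996e-01  1.97874265e-02]
 [-9.89117544e-01 -4.01152638e-05 -1.47127438e-01]
 [ 1.47098806e-01 -1.99991656e-02 -9.88919600e-01]] [-0.05954849  0.57663357  1.15808429]
```

View pics/scene0.png

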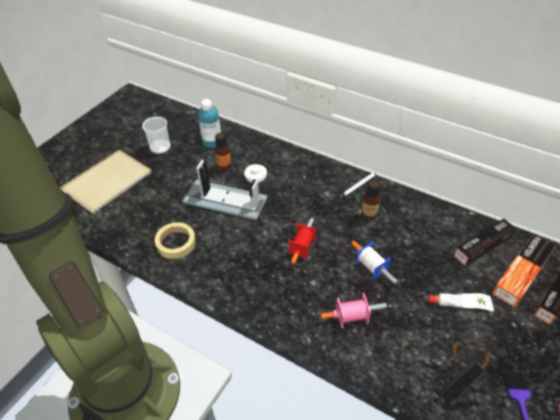

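View pics/top0.png

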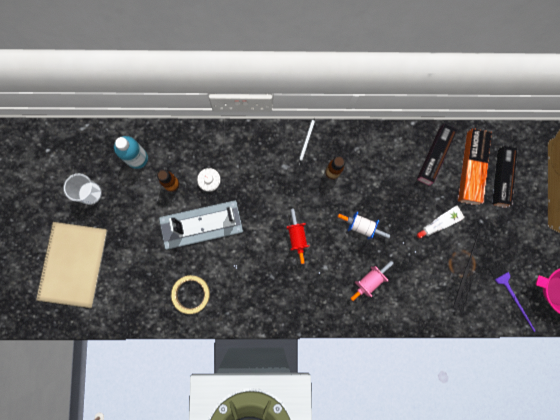

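The scene view has the white/blue roll at (372,260) with orange to the upper left, and the holder at (225,200) with the tall dark cheek on the left. In the top view the roll is at (364,226), its plunger at (343,217) and its pin at (388,235). The holder is at (201,225), tall cheek at (177,226). Next, enlarged crops.

Run:
```python
import cv2,numpy as np
t=cv2.imread("pics/top0.png");s=cv2.imread("pics/scene0.png")
f=lambda im,x,y,w,h,k:cv2.resize(im[y:y+h,x:x+w],None,fx=k,fy=k,interpolation=cv2.INTER_CUBIC)
a=f(t,150,190,100,70,7.5); b=f(s,175,150,100,75,7.5)
cv2.imwrite("pics/c1.png",a);cv2.imwrite("pics/c2.png",b)
c=np.hstack([f(t,330,195,65,60,6),f(s,345,230,60,60,6)]);cv2.imwrite("pics/c3.png",c);print(a.shape,b.shape,c.shape)
```

```text
(525, 750, 3) (562, 750, 3) (360, 750, 3)
```

View pics/c1.png

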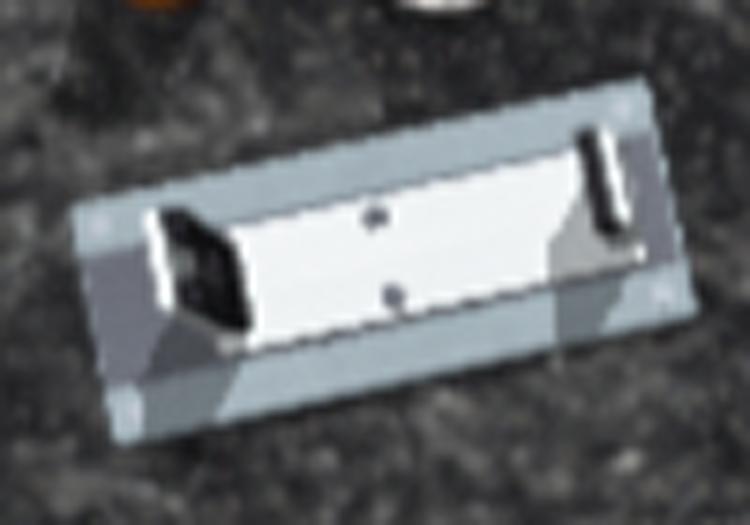

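View pics/c2.png

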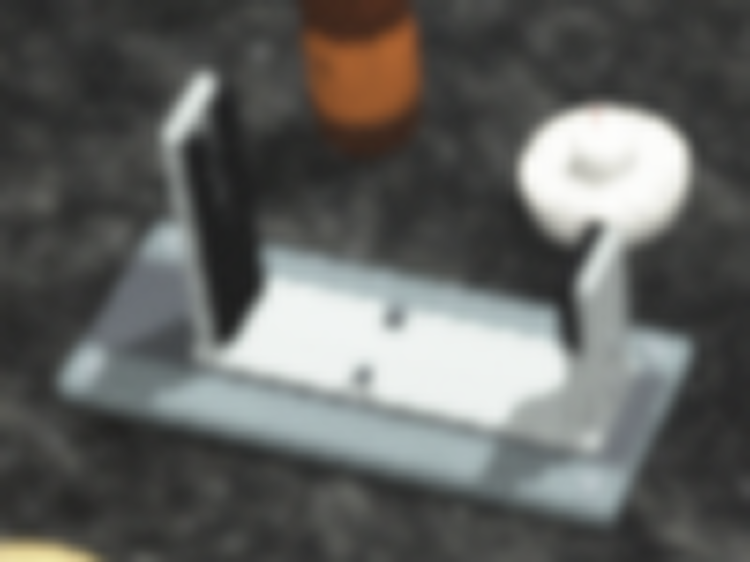

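View pics/c3.png

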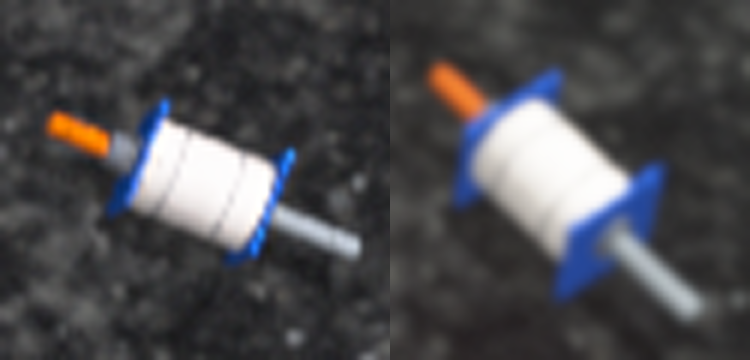

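```bash
cat > h.py <<'E'
import numpy as np
from cell import vision
import json
def cams(): 
    return {n:{k:np.array(v) for k,v in vision.read_camera(n).items()} for n in("scene","top")}
def ray(c,uv):
    d=c["R"].T@np.array([(uv[0]-c["cx"])/c["fx"],(uv[1]-c["cy"])/c["fy"],1.]); return -c["R"].T@c["t"],d
def onz(c,uv,z):
    o,d=ray(c,uv); return o+d*(z-o[2])/d[2]
def cross(c1,u1,c2,u2):
    (a,d),(b,e)=ray(c1,u1),ray(c2,u2); s=np.linalg.lstsq(np.c_[d,-e],b-a,rcond=None)[0]
    p,q=a+d*s[0],b+e*s[1]; return (p+q)/2,np.linalg.norm(p-q)
def px(p,x0,y0,k): return ((p[0]+.5)/k-.5+x0,(p[1]+.5)/k-.5+y0)
E
python3 - <<'E'
from h import *
import cv2
np.set_printoptions(precision=4,suppress=True)
C=cams();T,S=C["top"],C["scene"]
a=lambda p:px(p,150,190,7.5); b=lambda p:px(p,175,150,7.5)
tp=lambda p:px(p,330,195,6); sp=lambda p:px(p,345,230,6)
# spindle
for n,p,q in(("orange",(49,121),(45,72)),("pin",(359,246),(307,310))):
    print(n,onz(T,tp(p),.025),onz(S,sp(q),.025),cross(T,tp(p),S,sp(q)))
# holder
cs=[onz(T,a(p),.012) for p in((70,207),(645,77),(697,312),(118,443))]
cS=[onz(S,b(p),.012) for p in((160,222),(693,345),(58,380))]
print("corners",np.array(cs),"scene",np.array(cS))
L=np.linalg.norm; print("len",L(cs[0]-cs[1]),L(cs[3]-cs[2]),"wid",L(cs[0]-cs[3]),L(cs[1]-cs[2]))
m=np.mean(cs,0); ey=cs[0]-cs[1]+cs[3]-cs[2]; ey[2]=0; ey/=L(ey); ex=np.array([ey[1],-ey[0],0])
print("centre",m,"ydir",np.degrees(np.arctan2(ey[1],ey[0])))
mS=(cS[1]+cS[2])/2; print("centre scene",mS)
def hf(n,w,ps,z,c,k):
    for p in ps:
        X=onz(c,k(p),z); print(n,w,p,"x,y mm",1e3*(X-m)@ex,1e3*(X-m)@ey)
hf("tall top","T",((145,210),(160,207),(162,303),(178,305)),.121,T,a)
hf("tall top","S",((165,135),(207,72),(218,80),(178,140)),.121,S,b)
hf("low top","T",((575,137),(583,130),(600,128),(603,230),(628,232),(612,128)),.092,T,a)
hf("low top","S",((575,290),(595,222),(612,225),(583,290),(627,240)),.092,S,b)
hf("plate","T",((225,347),(645,262),(375,217),(393,297)),.014,T,a)
hf("plate","S",((205,358),(597,448),(395,318),(362,376)),.014,S,b)
E
```

```text
orange [ 0.5716 -0.236   0.025 ] [ 0.5712 -0.235   0.025 ] (array([ 0.5712, -0.2355,  0.0255]), np.float64(0.0010165239126953456))
pin [ 0.5145 -0.3751  0.025 ] [ 0.5146 -0.3741  0.025 ] (array([ 0.5142, -0.3745,  0.026 ]), np.float64(0.0008129824211427178))
corners [[0.5668 0.2516 0.012 ]
 [0.6149 0.0432 0.012 ]
 [0.5282 0.0235 0.012 ]
 [0.481  0.2315 0.012 ]] scene [[0.565  0.2512 0.012 ]
 [0.6112 0.0411 0.012 ]
 [0.4797 0.2327 0.012 ]]
len 0.21395823543775663 0.21330280718864142 wid 0.08815073747036181 0.08892391965897593
centre [0.5477 0.1374 0.012 ] ydir 102.89965123409414
centre scene [0.5455 0.1369 0.012 ]
tall top T (145, 210) x,y mm 17.26555353495059 61.379016670818444
tall top T (160, 207) x,y mm 17.14459987462488 56.35963256180567
tall top T (162, 303) x,y mm -14.401347415469974 61.906699862024375
tall top T (178, 305) x,y mm -16.230856505976917 56.90911916091318
tall top S (165, 135) x,y mm -16.80237068305977 61.78574505063459
tall top S (207, 72) x,y mm 17.561540710848845 61.25497252402573
tall top S (218, 80) x,y mm 14.824183476350308 55.81565369668456
tall top S (178, 
[... 590 characters left out ...]
12, 225) x,y mm 14.484392112026315 -90.0647780058652
low top S (583, 290) x,y mm -18.639313315006486 -91.47220240031506
low top S (627, 240) x,y mm 8.964180041210357 -97.60392142599568
plate T (225, 347) x,y mm -18.922853063566528 62.0143256042488
plate T (645, 262) x,y mm -22.62238773318857 -92.32756010817297
plate T (375, 217) x,y mm 15.424376596575003 -0.26259693693854175
plate T (393, 297) x,y mm -14.690175858871886 -0.6776499354165045
plate S (205, 358) x,y mm -20.529064882503413 60.100540142712994
plate S (597, 448) x,y mm -20.181485311763623 -92.70240624753538
plate S (395, 318) x,y mm 19.200313738387734 1.20474219006742
plate S (362, 376) x,y mm -11.973454848178735 1.4955935523591433
```

```bash
cat >> h.py <<'E'
from cell import sensors
def go(x,y,z,a,cmd=None):
    "tool shift (mm, rad) to TCP x,y,z (m) with the tool's y at world angle a (deg)"
    from scipy.spatial.transform import Rotation as Ro
    o=sensors.get_obs(); p=o["tool_pos"] if cmd is None else np.array(cmd)
    R=Ro.from_euler("xyz",o["tool_rot"],degrees=True); G=Ro.from_euler("xyz",[180,0,a+90],degrees=True)
    print("shift",np.round(R.inv().apply(np.array([x,y,z])-p)*1e3,2),"rot",np.round((R.inv()*G).as_rotvec(),4))
E
python3 - <<'E'
from h import *
c=[.193,.621,.231]
go(.56,.15,.24,15,c); go(.5438,-.3028,.13,-22.3,c); 
C=cams()
a=lambda p:px(p,150,190,7.5)
print(onz(C["top"],(163,175),.117), onz(C["top"],(336,160),.117))
E
```

```text
shift [-490.4  -340.65   -8.58] rot [-1.0000e-03  6.0000e-04  1.0072e+00]
shift [-609.51 -777.68  101.93] rot [-8.0000e-04  1.0000e-03  1.6582e+00]
[0.66006308 0.22021587 0.117     ] [ 0.70016517 -0.21968802  0.117     ]
```

Request:
{"name": "drive_tool", "arguments": {
  "moves": [
    {"x": -60,"y": -42,"z": -5,"rz": 0.12,"fingers": -1},
    {"x": -120,"y": -85,"z": -8,"rz": 0.25},
    {"x": -180,"y": -128,"z": -8,"rz": 0.37},
    {"x": -240,"y": -170,"z": -8,"rz": 0.5},
    {"x": -300,"y": -205,"z": -8,"rz": 0.62},
    {"x": -350,"y": -240,"z": -8,"rz": 0.74},
    {"x": -400,"y": -275,"z": -8,"rz": 0.85},
    {"x": -450,"y": -310,"z": -8,"rz": 0.95},
    {"x": -490,"y": -345,"z": -8,"rz": 1.03},
    {"x": -510,"y": -400,"z": -8,"rz": 1.12},
    {"x": -525,"y": -455,"z": -5,"rz": 1.21},
    {"x": -540,"y": -510,"z": 0,"rz": 1.3},
    {"x": -555,"y": -570,"z": 20,"rz": 1.39},
    {"x": -570,"y": -630,"z": 40,"rz": 1.48},
    {"x": -585,"y": -690,"z": 60,"rz": 1.57},
    {"x": -600,"y": -740,"z": 80,"rz": 1.65},
    {"x": -609.5,"y": -777.5,"z": 102,"rz": 1.658},
    {"x": -609.5,"y": -777.5,"z": 102,"rz": 1.658},
    {"x": -609.5,"y": -777.5,"z": 102,"rz": 1.658}
  ]
}}

```text
invalid input at $.moves[0]: expected keys x, y, z, rx, ry, rz, fingers
```

Run:
```python
from h import *
o=sensors.get_obs();print(o["tool_pos"],o["tool_rot"],o["force"],o["grip_width"],o["qpos"])
go(.5438,-.3028,.013,-22.3)
```

```text
[0.19315572 0.62046049 0.23018798] [-1.79965034e+02  4.08424527e-03  1.62714743e+02] [ 0.99758285 -0.51589874 -0.07810983] 0.08683933075523934 [-71.90159648  18.4092168   -4.01847797  83.13066224   1.29619788
  78.54033562  -3.25865742]
shift [-609.12 -777.24  217.71] rot [-4.0000e-04  6.0000e-04  1.6583e+00]
```

All seven keys are needed in each row.

Request:
{"name": "drive_tool", "arguments": {
  "moves": [
    {"x": -60,"y": -42,"z": -5,"rx": 0,"ry": 0,"rz": 0.12,"fingers": -1},
    {"x": -120,"y": -85,"z": -8,"rx": 0,"ry": 0,"rz": 0.25,"fingers": -1},
    {"x": -180,"y": -128,"z": -8,"rx": 0,"ry": 0,"rz": 0.37,"fingers": -1},
    {"x": -240,"y": -170,"z": -8,"rx": 0,"ry": 0,"rz": 0.5,"fingers": -1},
    {"x": -300,"y": -205,"z": -8,"rx": 0,"ry": 0,"rz": 0.62,"fingers": -1},
    {"x": -350,"y": -240,"z": -8,"rx": 0,"ry": 0,"rz": 0.74,"fingers": -1},
    {"x": -400,"y": -275,"z": -8,"rx": 0,"ry": 0,"rz": 0.85,"fingers": -1},
    {"x": -450,"y": -310,"z": -8,"rx": 0,"ry": 0,"rz": 0.95,"fingers": -1},
    {"x": -490,"y": -345,"z": -8,"rx": 0,"ry": 0,"rz": 1.03,"fingers": -1},
    {"x": -510,"y": -400,"z": -8,"rx": 0,"ry": 0,"rz": 1.12,"fingers": -1},
    {"x": -525,"y": -455,"z": -5,"rx": 0,"ry": 0,"rz": 1.21,"fingers": -1},
    {"x": -540,"y": -510,"z": 0,"rx": 0,"ry": 0,"rz": 1.3,"fingers": -1},
    {"x": -555,"y": -570,"z": 20,"rx": 0,"ry": 0,"rz": 1.39,"fingers": -1},
    {"x": -570,"y": -630,"z": 40,"rx": 0,"ry": 0,"rz": 1.48,"fingers": -1},
    {"x": -585,"y": -690,"z": 60,"rx": 0,"ry": 0,"rz": 1.57,"fingers": -1},
    {"x": -600,"y": -740,"z": 80,"rx": 0,"ry": 0,"rz": 1.65,"fingers": -1},
    {"x": -609.5,"y": -777.5,"z": 102,"rx": 0,"ry": 0,"rz": 1.658,"fingers": -1},
    {"x": -609.5,"y": -777.5,"z": 102,"rx": 0,"ry": 0,"rz": 1.658,"fingers": -1},
    {"x": -609.5,"y": -777.5,"z": 102,"rx": 0,"ry": 0,"rz": 1.658,"fingers": -1}
  ]
}}

```text
time_s: 2.68
tool_pos: [0.5442, -0.3025, 0.1283]
tool_rot: [-180.0, -0.0, 67.7]
force: [0.1, 0.9, 0.1]
grip_width: 0.087
grasp_force: 0.0
```

Run:
```python
from h import *
o=sensors.get_obs();print(o["tool_pos"],o["tool_rot"],o["force"],o["grip_width"],o["qpos"])
go(.5438,-.3028,.013,-22.3)
```

```text
[ 0.5441922  -0.30247559  0.12831783] [-1.79966942e+02 -3.25126819e-02  6.76990488e+01] [0.0616931  0.90354403 0.09017624] 0.08703013788385962 [ -6.8243004   22.81921978  41.99177253  95.73672375 -16.30575636
  67.77317137  16.88179671]
shift [ -0.51  -0.17 115.32] rot [-0.0006 -0.0006 -0.    ]
```

Request:
{"name": "drive_tool", "arguments": {
  "moves": [
    {"x": 0,"y": 0,"z": 50,"rx": 0,"ry": 0,"rz": 0,"fingers": -1},
    {"x": 0,"y": 0,"z": 90,"rx": 0,"ry": 0,"rz": 0,"fingers": -1},
    {"x": 0,"y": 0,"z": 114,"rx": 0,"ry": 0,"rz": 0,"fingers": -1},
    {"x": 0,"y": 0,"z": 114,"rx": 0,"ry": 0,"rz": 0,"fingers": -1},
    {"x": 0,"y": 0,"z": 114,"rx": 0,"ry": 0,"rz": 0,"fingers": 1},
    {"x": 0,"y": 0,"z": 114,"rx": 0,"ry": 0,"rz": 0,"fingers": 1},
    {"x": 0,"y": 0,"z": 114,"rx": 0,"ry": 0,"rz": 0,"fingers": 1},
    {"x": 0,"y": 0,"z": 114,"rx": 0,"ry": 0,"rz": 0,"fingers": 1},
    {"x": 0,"y": 0,"z": 114,"rx": 0,"ry": 0,"rz": 0,"fingers": 1},
    {"x": 0,"y": 0,"z": 114,"rx": 0,"ry": 0,"rz": 0,"fingers": 1}
  ],
  "force": 35
}}

```text
time_s: 3.92
tool_pos: [0.5439, -0.3029, 0.0146]
tool_rot: [-180.0, -0.0, 67.7]
force: [-0.9, 0.9, 1.2]
grip_width: 0.041
grasp_force: 35.0
```

Run:
```python
from h import *
go(.5527,.1114,.149,12.9)
```

```text
shift [ 386.65 -149.14 -134.26] rot [-3.000e-04 -3.000e-04 -6.144e-01]
```

Request:
{"name": "drive_tool", "arguments": {
  "moves": [
    {"x": 0,"y": 0,"z": -40,"rx": 0,"ry": 0,"rz": 0,"fingers": 1},
    {"x": 0,"y": 0,"z": -90,"rx": 0,"ry": 0,"rz": 0,"fingers": 1},
    {"x": 10,"y": -5,"z": -134,"rx": 0,"ry": 0,"rz": -0.02,"fingers": 1},
    {"x": 50,"y": -20,"z": -134,"rx": 0,"ry": 0,"rz": -0.08,"fingers": 1},
    {"x": 100,"y": -40,"z": -134,"rx": 0,"ry": 0,"rz": -0.16,"fingers": 1},
    {"x": 150,"y": -59,"z": -134,"rx": 0,"ry": 0,"rz": -0.24,"fingers": 1},
    {"x": 200,"y": -78,"z": -134,"rx": 0,"ry": 0,"rz": -0.32,"fingers": 1},
    {"x": 250,"y": -97,"z": -134,"rx": 0,"ry": 0,"rz": -0.4,"fingers": 1},
    {"x": 300,"y": -116,"z": -134,"rx": 0,"ry": 0,"rz": -0.48,"fingers": 1},
    {"x": 340,"y": -131,"z": -134,"rx": 0,"ry": 0,"rz": -0.55,"fingers": 1},
    {"x": 370,"y": -143,"z": -134,"rx": 0,"ry": 0,"rz": -0.6,"fingers": 1},
    {"x": 386.5,"y": -149,"z": -134,"rx": 0,"ry": 0,"rz": -0.6145,"fingers": 1},
    {"x": 386.5,"y": -149,"z": -134,"rx": 0,"ry": 0,"rz": -0.6145,"fingers": 1},
    {"x": 386.5,"y": -149,"z": -134,"rx": 0,"ry": 0,"rz": -0.6145,"fingers": 1},
    {"x": 386.5,"y": -149,"z": -134,"rx": 0,"ry": 0,"rz": -0.6145,"fingers": 1}
  ]
}}

```text
time_s: 5.8
tool_pos: [0.553, 0.1092, 0.1486]
tool_rot: [180.0, 0.0, 102.7]
force: [-0.1, 0.4, -2.4]
grip_width: 0.0414
grasp_force: 35.0
```

Run:
```python
from h import *
import cv2
C=cams()
f=lambda im,x,y,w,h,k:cv2.resize(im[y:y+h,x:x+w,::-1],None,fx=k,fy=k,interpolation=cv2.INTER_CUBIC)
cv2.imwrite("pics/d.png",np.hstack([f(C["top"]["image"],135,165,110,100,3.6),f(C["scene"]["image"],165,110,110,100,3.6)]))
o=sensors.get_obs();print(o["tool_pos"],o["tool_rot"],o["force"],o["wrist_torque"],o["qpos"])
```

```text
[0.5529823  0.10992493 0.14867119] [1.79990769e+02 1.00257800e-02 1.02795789e+02] [ 0.27891734 -0.7816014  -2.24018934] [-0.12647377  0.0117744   0.03036999] [-37.69218874  11.61090265  26.78270982 102.56593448  -5.63806233
  67.13019049   3.60904477]
```

View pics/d.png

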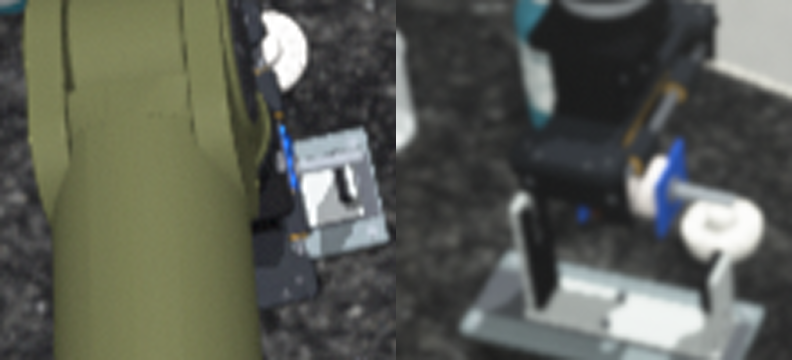

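The top view is mostly hidden by the arm. The scene view shows the roll held roughly level, with the pin pointing right to about (260,165). I'll zoom in on that to check level and position.

Run:
```python
from h import *
import cv2
C=cams()
f=lambda im,x,y,w,h,k:cv2.resize(im[y:y+h,x:x+w,::-1],None,fx=k,fy=k,interpolation=cv2.INTER_CUBIC)
cv2.imwrite("pics/e.png",f(C["scene"]["image"],195,135,85,70,9))
```

```text
(no output)
```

View pics/e.png

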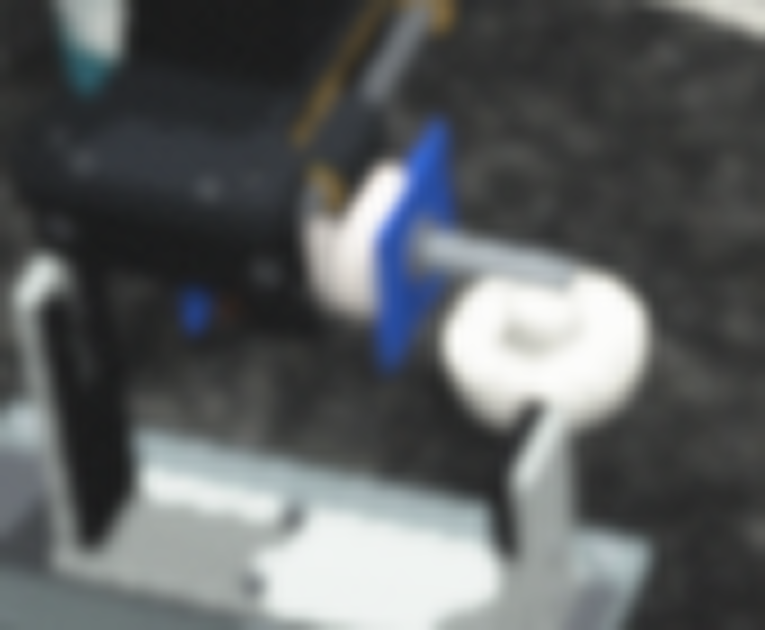

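The pin runs from its base at crop (418,245) to its tip at (572,270), and the flange lower left corner is at (195,305). I'll intersect these with the vertical plane through the roll axis.

Run:
```python
from h import *
C=cams();S=C["scene"];o=sensors.get_obs();p=o["tool_pos"];t=np.radians(102.8)
ey=np.array([np.cos(t),np.sin(t),0]);ex=np.array([ey[1],-ey[0],0])
print(p,o["tool_rot"],o["force"])
for q in((418,245),(567,270),(575,271)):
    O,d=ray(S,px(q,195,135,9)); X=O+d*((p-O)@ex)/(d@ex); print((X-p)@ey*1e3,X[2]*1e3)
h=np.array([.5468,.1372,0]);e2=np.array([-.2233,.9748,0]);print("rel home y,x",(p-h)@e2*1e3+12.5,(p-h)@np.array([e2[1],-e2[0],0])*1e3)
```

```text
[0.55284477 0.11094454 0.14860968] [ 1.79992497e+02 -1.73717832e-03  1.02892144e+02] [ 0.85825631  0.03906185 -2.4879038 ]
-31.81942814636457 159.3619030911211
-76.16989791611071 161.87049754550998
-78.53481299001119 162.1330922938008
rel home y,x -14.443619724045003 0.029599809679271828
```

Run:
```python
from h import *
from scipy.optimize import least_squares
C=cams();S=C["scene"];p=sensors.get_obs()["tool_pos"];t=np.radians(102.9)
ey=np.array([np.cos(t),np.sin(t),0]);g=S["image"].astype(float).mean(2);o=-S["R"].T@S["t"]
us=np.arange(243,258);e=[]
for u in us:
    c=g[150:170,u];k=int(np.argmax(c>95))   # first bright from above
    e.append(150+k-1+(95-c[k-1])/(c[k]-c[k-1]))
e=np.array(e);print(np.round(e,1)); print(g[156:170,250].round())
def edge(s,dz):
    X=p+ey*s*1e-3; X[2]+=.0105+dz*1e-3
    v=X-o; n=np.cross(v,ey); n/=np.linalg.norm(n); n*=np.sign(n[2]); X=X+n*.005
    q=S["R"]@X+S["t"]; return S["fx"]*q[0]/q[2]+S["cx"],S["fy"]*q[1]/q[2]+S["cy"]
f=lambda a,b:[np.interp(u,*zip(*[edge(s,a+b*s/-77) for s in np.arange(-31,-90,-2)])) for u in us]
r=least_squares(lambda k:np.array(f(*k))-e,[0,0]);print("dz at centre, extra at tip (mm)",r.x,np.abs(r.fun).max())
```

```text
[149.9 159.  159.5 160.  160.4 160.6 160.8 161.  161.2 161.4 161.6 161.8
 162.1 162.4 162.7]
[ 56.  56.  60.  63.  67.  95. 146. 178. 183. 189. 226. 244. 248. 248.]
dz at centre, extra at tip (mm) [ 24.42863841 -27.39147868] 7.000773142539543
```

Run:
```python
from h import *
S=cams()["scene"];p=sensors.get_obs()["tool_pos"];t=np.radians(102.9)
ey=np.array([np.cos(t),np.sin(t),0]);o=-S["R"].T@S["t"]
us=np.arange(247,258);e=np.array([160.4,160.6,160.8,161,161.2,161.4,161.6,161.8,162.1,162.4,162.7])
def edge(s):
    X=p+ey*s*1e-3; X[2]+=.0105
    v=X-o; n=np.cross(v,ey); n/=np.linalg.norm(n); n*=np.sign(n[2]); X=X+n*.005
    q=S["R"]@X+S["t"]; return S["fx"]*q[0]/q[2]+S["cx"],S["fy"]*q[1]/q[2]+S["cy"]
P=np.array([edge(s) for s in np.arange(-31,-80,-2.)]); print(P[[0,8,16,-1]])
v=np.interp(us,P[:,0],P[:,1]); print((v-e).round(2))
```

```text
[[240.98805208 159.79173987]
 [246.9521475  161.04442383]
 [252.94916585 162.30402285]
 [258.97938049 163.57059433]]
[0.65 0.66 0.67 0.68 0.69 0.7  0.71 0.72 0.63 0.54 0.45]
```

Request:
{"name": "drive_tool", "arguments": {
  "moves": [
    {"x": 0,"y": 0,"z": 20,"rx": 0,"ry": 0,"rz": 0,"fingers": 1},
    {"x": 0,"y": 0,"z": 40,"rx": 0,"ry": 0,"rz": 0,"fingers": 1},
    {"x": 0,"y": 0,"z": 54,"rx": 0,"ry": 0,"rz": 0,"fingers": 1},
    {"x": 0,"y": 0,"z": 54,"rx": 0,"ry": 0,"rz": 0,"fingers": 1},
    {"x": 3,"y": 0,"z": 54,"rx": 0,"ry": 0,"rz": 0,"fingers": 1},
    {"x": 6,"y": 0,"z": 54,"rx": 0,"ry": 0,"rz": 0,"fingers": 1},
    {"x": 8,"y": 0,"z": 54,"rx": 0,"ry": 0,"rz": 0,"fingers": 1},
    {"x": 8,"y": 0,"z": 54,"rx": 0,"ry": 0,"rz": 0,"fingers": 1},
    {"x": 8,"y": 0,"z": 54,"rx": 0,"ry": 0,"rz": 0,"fingers": 1}
  ]
}}

```text
time_s: 7.42
tool_pos: [0.5511, 0.119, 0.0947]
tool_rot: [180.0, -0.0, 102.9]
force: [0.5, 0.5, -2.0]
grip_width: 0.0409
grasp_force: 35.0
```

```bash
cat >> h.py <<'E'
def st():
    o=sensors.get_obs();p=o["tool_pos"];h=np.array([.5468,.1372,0]);e=np.array([-.2233,.9748,0]);x=np.array([e[1],-e[0],0])
    d=lambda v:np.round([v@x,v@e,v[2]],2)
    print("t",o["time_s"],"rel home xyz",d((p-h)*1e3+12.5*e),"force",d(o["force"]),"rot",np.round(o["tool_rot"],2),"torque",d(o["wrist_torque"]))
E
python3 -c "
from h import *
st()"
```

```text
t 7.425 rel home xyz [ 0.12 -6.2  94.71] force [ 0.61  0.35 -2.02] rot [179.98  -0.   102.92] torque [-0.09  0.08  0.05]
```

Request:
{"name": "drive_tool", "arguments": {
  "moves": [
    {"x": 2,"y": 0,"z": 0,"rx": 0,"ry": 0,"rz": 0,"fingers": 1},
    {"x": 4,"y": 0,"z": 0,"rx": 0,"ry": 0,"rz": 0,"fingers": 1},
    {"x": 6,"y": 0,"z": 0,"rx": 0,"ry": 0,"rz": 0,"fingers": 1},
    {"x": 7,"y": 0,"z": 0,"rx": 0,"ry": 0,"rz": 0,"fingers": 1},
    {"x": 7,"y": 0,"z": 0,"rx": 0,"ry": 0,"rz": 0,"fingers": 1},
    {"x": 7,"y": 0,"z": 0,"rx": 0,"ry": 0,"rz": 0,"fingers": 1}
  ]
}}

```text
time_s: 8.18
tool_pos: [0.5496, 0.1253, 0.0946]
tool_rot: [180.0, 0.0, 102.9]
force: [0.7, -2.8, -1.6]
grip_width: 0.0413
grasp_force: 35.0
```

```bash
python3 -c "
from h import *
for _ in range(4): st(); vision.read_camera('top')"
```

```text
t 8.175 rel home xyz [6.000e-02 2.500e-01 9.458e+01] force [ 0.02 -2.89 -1.63] rot [1.8000e+02 3.0000e-02 1.0289e+02] torque [-0.88  0.09  0.03]
t 8.225 rel home xyz [8.000e-02 3.300e-01 9.458e+01] force [-1.06 -3.49 -2.18] rot [1.7999e+02 2.0000e-02 1.0289e+02] torque [-0.91  0.1   0.05]
t 8.275 rel home xyz [6.000e-02 4.600e-01 9.457e+01] force [ 0.99 -3.67 -2.16] rot [1.800e+02 2.000e-02 1.029e+02] torque [-0.92  0.07  0.03]
t 8.325 rel home xyz [6.000e-02 5.300e-01 9.458e+01] force [ 1.05 -3.66 -3.15] rot [1.8000e+02 2.0000e-02 1.0291e+02] torque [-0.88  0.11  0.02]
```

Request:
{"name": "drive_tool", "arguments": {
  "moves": [
    {"x": 1.5,"y": 0,"z": 0,"rx": 0,"ry": 0,"rz": 0,"fingers": 1},
    {"x": 3,"y": 0,"z": 0,"rx": 0,"ry": 0,"rz": 0,"fingers": 1},
    {"x": 4,"y": 0,"z": 0,"rx": 0,"ry": 0,"rz": 0,"fingers": 1},
    {"x": 4,"y": 0,"z": 0,"rx": 0,"ry": 0,"rz": 0,"fingers": 1},
    {"x": 4,"y": 0,"z": 0,"rx": 0,"ry": 0,"rz": 0,"fingers": 1}
  ]
}}

```text
time_s: 9.0
tool_pos: [0.5487, 0.1293, 0.0946]
tool_rot: [180.0, 0.0, 102.9]
force: [1.4, -5.2, -3.6]
grip_width: 0.0413
grasp_force: 35.0
```

```bash
python3 -c "
from h import *
for _ in range(6): st(); vision.read_camera('top')"
```

```text
t 9.0 rel home xyz [7.000e-02 4.370e+00 9.458e+01] force [ 0.22 -5.4  -3.59] rot [1.7999e+02 4.0000e-02 1.0291e+02] torque [-1.25  0.    0.01]
t 9.05 rel home xyz [8.000e-02 4.340e+00 9.457e+01] force [ 0.57 -5.45 -2.09] rot [1.7999e+02 4.0000e-02 1.0290e+02] torque [-1.24  0.02 -0.02]
t 9.1 rel home xyz [5.000e-02 4.340e+00 9.457e+01] force [-0.03 -5.29 -2.43] rot [1.800e+02 4.000e-02 1.029e+02] torque [-1.19  0.05 -0.  ]
t 9.15 rel home xyz [6.000e-02 4.340e+00 9.458e+01] force [ 0.11 -4.89 -2.34] rot [1.800e+02 4.000e-02 1.029e+02] torque [-1.26  0.05 -0.02]
t 9.2 rel home xyz [7.000e-02 4.350e+00 9.458e+01] force [ 0.36 -5.92 -1.27] rot [1.7999e+02 4.0000e-02 1.0291e+02] torque [-1.22  0.06 -0.07]
t 9.25 rel home xyz [8.000e-02 4.340e+00 9.458e+01] force [-0.36 -5.13 -1.8 ] rot [1.7999e+02 4.0000e-02 1.0290e+02] torque [-1.26  0.02 -0.04]
```

Request:
{"name": "drive_tool", "arguments": {
  "moves": [
    {"x": 1.5,"y": 0,"z": 0,"rx": 0,"ry": 0,"rz": 0,"fingers": 1},
    {"x": 3,"y": 0,"z": 0,"rx": 0,"ry": 0,"rz": 0,"fingers": 1},
    {"x": 4.5,"y": 0,"z": 0,"rx": 0,"ry": 0,"rz": 0,"fingers": 1},
    {"x": 6,"y": 0,"z": 0,"rx": 0,"ry": 0,"rz": 0,"fingers": 1},
    {"x": 6.5,"y": 0,"z": 0,"rx": 0,"ry": 0,"rz": 0,"fingers": 1},
    {"x": 6.5,"y": 0,"z": 0,"rx": 0,"ry": 0,"rz": 0,"fingers": 1}
  ]
}}

```text
time_s: 10.05
tool_pos: [0.5475, 0.1344, 0.0946]
tool_rot: [180.0, 0.1, 102.9]
force: [1.9, -6.7, -2.3]
grip_width: 0.0412
grasp_force: 35.0
```

```bash
python3 -c "
from h import *
for _ in range(8): st(); c=vision.read_camera('scene')
import cv2
cv2.imwrite('pics/g.png',cv2.resize(c['image'][135:205,195:280,::-1],None,fx=9,fy=9,interpolation=cv2.INTER_CUBIC))"
```

```text
t 10.05 rel home xyz [6.000e-02 9.640e+00 9.457e+01] force [ 0.35 -7.   -2.32] rot [1.8000e+02 1.2000e-01 1.0287e+02] torque [-1.69  0.01 -0.02]
t 10.1 rel home xyz [8.00e-02 9.62e+00 9.46e+01] force [ 0.35 -8.38 -2.33] rot [1.7999e+02 1.2000e-01 1.0287e+02] torque [-1.68  0.07  0.02]
t 10.15 rel home xyz [4.000e-02 9.570e+00 9.459e+01] force [ 0.77 -7.41 -1.8 ] rot [1.8000e+02 1.2000e-01 1.0286e+02] torque [-1.66  0.06  0.  ]
t 10.2 rel home xyz [5.000e-02 9.630e+00 9.458e+01] force [ 0.69 -7.43 -1.33] rot [1.8000e+02 1.2000e-01 1.0286e+02] torque [-1.69  0.07 -0.01]
t 10.25 rel home xyz [5.000e-02 9.580e+00 9.458e+01] force [ 0.96 -7.83 -2.05] rot [1.8000e+02 1.2000e-01 1.0286e+02] torque [-1.69  0.03 -0.02]
t 10.3 rel home xyz [6.000e-02 9.570e+00 9.457e+01] force [ 0.21 -8.07 -2.75] rot [1.8000e+02 1.2000e-01 1.0286e+02] torque [-1.65  0.09 -0.02]
t 10.35 rel home xyz [3.000e-02 9.570e+00 9.458e+01] force [-0.38 -7.91 -2.  ] rot [1.8000e+02 1.2000e-01 1.0286e+02] torque [-1.67  0.03 -0.05]
t 10.4 rel home xyz [4.000e-02 9.610e+00 9.458e+01] force [ 0.08 -7.45 -2.31] rot [1.8000e+02 1.2000e-01 1.0286e+02] torque [-1.66  0.05  0.05]
```

View pics/g.png

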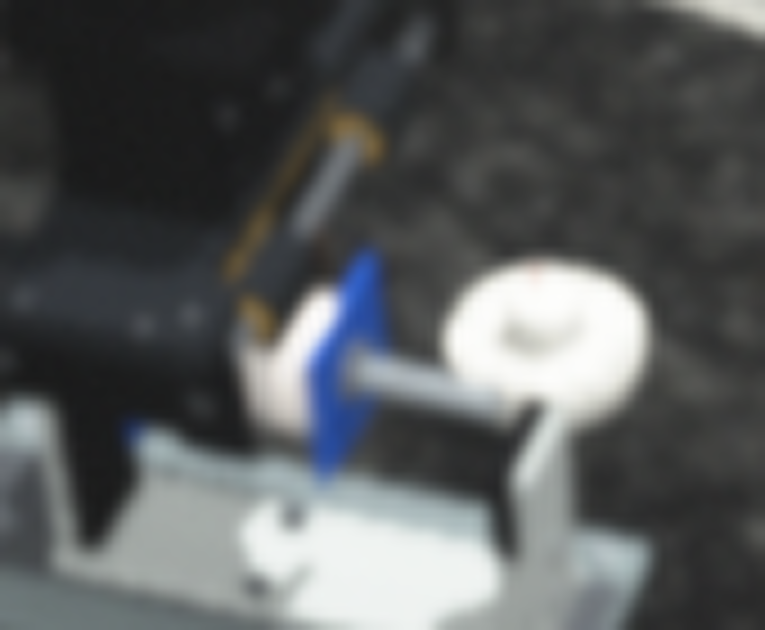

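The pin tip is at crop (505,405), next to the low cheek's inner edge at (515,420), so it barely clears. The force of about 7.7 N means the plunger is about 11.8 in. I'll add 1 mm, then lower carefully.

Request:
{"name": "drive_tool", "arguments": {
  "moves": [
    {"x": 1,"y": 0,"z": 0,"rx": 0,"ry": 0,"rz": 0,"fingers": 1},
    {"x": 1,"y": 0,"z": 0,"rx": 0,"ry": 0,"rz": 0,"fingers": 1},
    {"x": 1,"y": 0,"z": 2,"rx": 0,"ry": 0,"rz": 0,"fingers": 1},
    {"x": 1,"y": 0,"z": 4,"rx": 0,"ry": 0,"rz": 0,"fingers": 1},
    {"x": 1,"y": 0,"z": 6,"rx": 0,"ry": 0,"rz": 0,"fingers": 1},
    {"x": 1,"y": 0,"z": 8,"rx": 0,"ry": 0,"rz": 0,"fingers": 1},
    {"x": 1,"y": 0,"z": 9,"rx": 0,"ry": 0,"rz": 0,"fingers": 1},
    {"x": 1,"y": 0,"z": 9,"rx": 0,"ry": 0,"rz": 0,"fingers": 1}
  ]
}}

```text
time_s: 11.45
tool_pos: [0.5479, 0.1354, 0.0862]
tool_rot: [179.9, 0.1, 102.8]
force: [1.5, -7.0, -0.0]
grip_width: 0.0415
grasp_force: 35.0
```

```bash
python3 -c "
from h import *
for _ in range(6): st(); c=vision.read_camera('scene')"
```

```text
t 11.45 rel home xyz [ 0.67 10.49 86.19] force [-0.11 -7.18 -0.03] rot [1.7992e+02 1.1000e-01 1.0284e+02] torque [-1.64  0.13  0.  ]
t 11.5 rel home xyz [ 0.65 10.47 86.22] force [-0.08 -8.34 -0.06] rot [1.7992e+02 1.1000e-01 1.0285e+02] torque [-1.62  0.01  0.01]
t 11.55 rel home xyz [ 0.65 10.49 86.21] force [-0.97 -7.01 -0.05] rot [1.7992e+02 1.1000e-01 1.0285e+02] torque [-1.62  0.11 -0.  ]
t 11.6 rel home xyz [ 0.65 10.48 86.23] force [-0.57 -6.85  0.44] rot [1.7992e+02 1.1000e-01 1.0284e+02] torque [-1.63  0.1   0.01]
t 11.65 rel home xyz [ 0.65 10.49 86.23] force [ 0.28 -7.91  0.49] rot [1.7992e+02 1.1000e-01 1.0284e+02] torque [-1.63  0.07 -0.05]
t 11.7 rel home xyz [ 0.65 10.46 86.22] force [ 0.07 -7.77  0.78] rot [1.7992e+02 1.1000e-01 1.0284e+02] torque [-1.57  0.03  0.03]
```

Request:
{"name": "drive_tool", "arguments": {
  "moves": [
    {"x": 0,"y": 0,"z": 1,"rx": 0,"ry": 0,"rz": 0,"fingers": 1},
    {"x": 0,"y": 0,"z": 2,"rx": 0,"ry": 0,"rz": 0,"fingers": 1},
    {"x": 0,"y": 0,"z": 3,"rx": 0,"ry": 0,"rz": 0,"fingers": 1},
    {"x": 0,"y": 0,"z": 4,"rx": 0,"ry": 0,"rz": 0,"fingers": 1},
    {"x": 0,"y": 0,"z": 4,"rx": 0,"ry": 0,"rz": 0,"fingers": 1}
  ]
}}

```text
time_s: 12.38
tool_pos: [0.5479, 0.1354, 0.0822]
tool_rot: [179.9, 0.1, 102.8]
force: [2.2, -7.6, 0.3]
grip_width: 0.0415
grasp_force: 35.0
```

```bash
python3 -c "
from h import *
for _ in range(6): st(); c=vision.read_camera('scene')"
```

```text
t 12.375 rel home xyz [ 0.71 10.48 82.22] force [ 0.46 -7.93  0.27] rot [1.7991e+02 1.1000e-01 1.0284e+02] torque [-1.63  0.06  0.02]
t 12.425 rel home xyz [ 0.7  10.48 82.23] force [-0.79 -7.85  0.04] rot [1.7992e+02 1.0000e-01 1.0284e+02] torque [-1.64  0.02 -0.07]
t 12.475 rel home xyz [ 0.72 10.51 82.25] force [-0.57 -8.23  0.77] rot [1.7991e+02 1.0000e-01 1.0284e+02] torque [-1.6   0.09  0.02]
t 12.525 rel home xyz [ 0.72 10.49 82.26] force [-0.57 -8.39  0.62] rot [1.7991e+02 1.0000e-01 1.0284e+02] torque [-1.61  0.09  0.03]
t 12.575 rel home xyz [ 0.73 10.5  82.27] force [ 0.06 -7.93  1.18] rot [1.7991e+02 1.0000e-01 1.0285e+02] torque [-1.57  0.05  0.03]
t 12.625 rel home xyz [ 0.71 10.53 82.26] force [-0.1  -7.8   0.56] rot [1.7991e+02 1.0000e-01 1.0284e+02] torque [-1.64  0.06 -0.01]
```

Request:
{"name": "drive_tool", "arguments": {
  "moves": [
    {"x": 0,"y": 0,"z": 2,"rx": 0,"ry": 0,"rz": 0,"fingers": 1},
    {"x": 0,"y": 0,"z": 4,"rx": 0,"ry": 0,"rz": 0,"fingers": 1},
    {"x": 0,"y": 0,"z": 6,"rx": 0,"ry": 0,"rz": 0,"fingers": 1},
    {"x": 0,"y": 0,"z": 8,"rx": 0,"ry": 0,"rz": 0,"fingers": 1},
    {"x": 0,"y": 0,"z": 10,"rx": 0,"ry": 0,"rz": 0,"fingers": 1},
    {"x": 0,"y": 0,"z": 12,"rx": 0,"ry": 0,"rz": 0,"fingers": 1},
    {"x": 0,"y": 0,"z": 14,"rx": 0,"ry": 0,"rz": 0,"fingers": 1},
    {"x": 0,"y": 0,"z": 15,"rx": 0,"ry": 0,"rz": 0,"fingers": 1},
    {"x": 0,"y": 0,"z": 15,"rx": 0,"ry": 0,"rz": 0,"fingers": 1}
  ]
}}

```text
time_s: 13.8
tool_pos: [0.548, 0.1354, 0.0672]
tool_rot: [179.9, 0.1, 102.8]
force: [1.8, -7.5, -0.0]
grip_width: 0.0411
grasp_force: 35.0
```

```bash
python3 -c "
from h import *
for _ in range(6): st(); c=vision.read_camera('scene')"
```

```text
t 13.8 rel home xyz [ 0.73 10.49 67.19] force [ 0.09 -7.68 -0.01] rot [1.7992e+02 1.1000e-01 1.0284e+02] torque [-1.62  0.08  0.03]
t 13.85 rel home xyz [ 0.74 10.51 67.24] force [ 0.22 -7.82  0.59] rot [1.7991e+02 1.0000e-01 1.0284e+02] torque [-1.6   0.05  0.07]
t 13.9 rel home xyz [ 0.72 10.52 67.22] force [-0.31 -7.88 -0.  ] rot [1.7992e+02 1.0000e-01 1.0284e+02] torque [-1.62  0.04  0.07]
t 13.95 rel home xyz [ 0.71 10.53 67.22] force [ 0.5  -7.9   0.56] rot [1.7992e+02 1.0000e-01 1.0285e+02] torque [-1.56  0.09  0.02]
t 14.0 rel home xyz [ 0.74 10.48 67.23] force [-0.18 -8.19  1.29] rot [1.7991e+02 1.0000e-01 1.0284e+02] torque [-1.63  0.08 -0.01]
t 14.05 rel home xyz [ 0.75 10.49 67.24] force [-0.58 -7.84  0.54] rot [1.7991e+02 1.0000e-01 1.0285e+02] torque [-1.61  0.03  0.  ]
```

Request:
{"name": "drive_tool", "arguments": {
  "moves": [
    {"x": 0,"y": -0.3,"z": 0.5,"rx": 0,"ry": 0,"rz": 0,"fingers": 1},
    {"x": 0,"y": -0.6,"z": 1,"rx": 0,"ry": 0,"rz": 0,"fingers": 1},
    {"x": 0,"y": -0.6,"z": 1.5,"rx": 0,"ry": 0,"rz": 0,"fingers": 1},
    {"x": 0,"y": -0.6,"z": 2,"rx": 0,"ry": 0,"rz": 0,"fingers": 1},
    {"x": 0,"y": -0.6,"z": 2.4,"rx": 0,"ry": 0,"rz": 0,"fingers": 1},
    {"x": 0,"y": -0.6,"z": 2.4,"rx": 0,"ry": 0,"rz": 0,"fingers": 1}
  ]
}}

```text
time_s: 14.85
tool_pos: [0.5476, 0.1353, 0.0649]
tool_rot: [179.9, 0.1, 102.8]
force: [1.9, -7.7, 0.1]
grip_width: 0.0413
grasp_force: 35.0
```

```bash
python3 -c "
from h import *
for _ in range(6): st(); c=vision.read_camera('scene')"
```

```text
t 14.85 rel home xyz [ 0.34 10.49 64.92] force [ 0.14 -7.96  0.12] rot [1.7989e+02 1.0000e-01 1.0284e+02] torque [-1.63 -0.06 -0.04]
t 14.9 rel home xyz [ 0.34 10.49 64.93] force [-0.38 -8.03  0.94] rot [1.7989e+02 1.0000e-01 1.0284e+02] torque [-1.63  0.01 -0.02]
t 14.95 rel home xyz [ 0.34 10.5  64.95] force [ 0.37 -8.04  0.21] rot [1.7989e+02 1.0000e-01 1.0284e+02] torque [-1.6  -0.02 -0.01]
t 15.0 rel home xyz [ 0.34 10.52 64.95] force [-0.19 -7.99  1.1 ] rot [1.7989e+02 1.0000e-01 1.0284e+02] torque [-1.62 -0.01 -0.05]
t 15.05 rel home xyz [ 0.37 10.55 64.97] force [ 1.01 -7.35  0.33] rot [1.7988e+02 1.0000e-01 1.0284e+02] torque [-1.62 -0.02 -0.04]
t 15.1 rel home xyz [ 0.33 10.5  64.95] force [-0.25 -7.97  1.19] rot [1.7989e+02 1.0000e-01 1.0284e+02] torque [-1.61 -0.01  0.04]
```

Request:
{"name": "drive_tool", "arguments": {
  "moves": [
    {"x": 0,"y": 0,"z": 0.3,"rx": 0,"ry": 0,"rz": 0,"fingers": 1},
    {"x": 0,"y": 0,"z": 0.6,"rx": 0,"ry": 0,"rz": 0,"fingers": 1},
    {"x": 0,"y": 0,"z": 0.9,"rx": 0,"ry": 0,"rz": 0,"fingers": 1},
    {"x": 0,"y": 0,"z": 0.9,"rx": 0,"ry": 0,"rz": 0,"fingers": 1}
  ]
}}

```text
time_s: 15.65
tool_pos: [0.5475, 0.1353, 0.064]
tool_rot: [179.9, 0.1, 102.8]
force: [1.8, -8.0, 0.2]
grip_width: 0.0415
grasp_force: 35.0
```

```bash
python3 -c "
from h import *
for _ in range(6): st(); c=vision.read_camera('scene')"
```

```text
t 15.65 rel home xyz [ 0.29 10.5  64.02] force [-0.06 -8.16  0.23] rot [1.7990e+02 1.0000e-01 1.0284e+02] torque [-1.61  0.   -0.01]
t 15.7 rel home xyz [ 0.31 10.57 64.06] force [-0.11 -7.31  0.05] rot [1.7989e+02 1.0000e-01 1.0285e+02] torque [-1.67  0.02 -0.  ]
t 15.75 rel home xyz [ 0.32 10.52 64.04] force [ 0.01 -8.97  0.71] rot [1.7989e+02 1.0000e-01 1.0284e+02] torque [-1.6  -0.04  0.05]
t 15.8 rel home xyz [ 0.31 10.52 64.03] force [ 1.26 -8.53  0.55] rot [1.7989e+02 1.0000e-01 1.0284e+02] torque [-1.59  0.01 -0.05]
t 15.85 rel home xyz [ 0.28 10.52 64.03] force [ 0.2  -8.32  0.67] rot [1.7990e+02 1.0000e-01 1.0284e+02] torque [-1.63  0.07 -0.02]
t 15.9 rel home xyz [ 0.27 10.5  64.02] force [ 0.05 -8.11  0.95] rot [1.7990e+02 1.0000e-01 1.0284e+02] torque [-1.62  0.04 -0.04]
```

Request:
{"name": "drive_tool", "arguments": {
  "moves": [
    {"x": 0,"y": 0,"z": 0.3,"rx": 0,"ry": 0,"rz": 0,"fingers": 1},
    {"x": 0,"y": 0,"z": 0.6,"rx": 0,"ry": 0,"rz": 0,"fingers": 1},
    {"x": 0,"y": 0,"z": 0.8,"rx": 0,"ry": 0,"rz": 0,"fingers": 1},
    {"x": 0,"y": 0,"z": 0.8,"rx": 0,"ry": 0,"rz": 0,"fingers": 1}
  ]
}}

```text
time_s: 16.45
tool_pos: [0.5475, 0.1353, 0.0632]
tool_rot: [179.9, 0.1, 102.8]
force: [2.3, -7.1, 0.7]
grip_width: 0.041
grasp_force: 35.0
```

```bash
python3 -c "
from h import *
for _ in range(6): st(); c=vision.read_camera('scene')"
```

```text
t 16.45 rel home xyz [ 0.28 10.51 63.25] force [ 0.69 -7.45  0.72] rot [1.7990e+02 1.0000e-01 1.0284e+02] torque [-1.55  0.03 -0.05]
t 16.5 rel home xyz [ 0.28 10.53 63.21] force [-0.23 -8.08  0.64] rot [1.7990e+02 1.0000e-01 1.0284e+02] torque [-1.6   0.07 -0.01]
t 16.55 rel home xyz [ 0.26 10.5  63.23] force [ 1.06 -7.82  0.54] rot [1.7990e+02 1.0000e-01 1.0284e+02] torque [-1.62 -0.01  0.01]
t 16.6 rel home xyz [ 0.26 10.5  63.23] force [ 0.15 -8.37  0.71] rot [1.7990e+02 1.0000e-01 1.0284e+02] torque [-1.65  0.01  0.  ]
t 16.65 rel home xyz [ 0.27 10.5  63.23] force [ 0.69 -6.9   0.61] rot [1.7990e+02 1.0000e-01 1.0284e+02] torque [-1.54  0.01  0.  ]
t 16.7 rel home xyz [ 0.28 10.51 63.24] force [ 1.48 -7.85  0.82] rot [1.7990e+02 1.0000e-01 1.0284e+02] torque [-1.58  0.03 -0.03]
```

Run:
```python
from h import *
import cv2
S=cams()["scene"];p=sensors.get_obs()["tool_pos"];t=np.radians(102.85)
ey=np.array([np.cos(t),np.sin(t),0]);o=-S["R"].T@S["t"]
def edge(s,sg):
    X=p+ey*s*1e-3; X[2]+=.0105
    v=X-o; n=np.cross(v,ey); n/=np.linalg.norm(n); n*=np.sign(n[2]); X=X+sg*n*.005
    q=S["R"]@X+S["t"]; return [S["fx"]*q[0]/q[2]+S["cx"],S["fy"]*q[1]/q[2]+S["cy"]]
k=9;im=cv2.resize(S["image"][145:215,195:280,::-1],None,fx=k,fy=k,interpolation=cv2.INTER_CUBIC)
for sg in(1,-1):
    a,b=[tuple(int(round(v)) for v in (np.array(edge(s,sg))-[195,145]+.5)*k-.5) for s in(-31,-77)];print(a,b)
    for q in(a,b): cv2.circle(im,q,3,(0,255,0),-1)
cv2.imwrite("pics/k.png",im)
g=S["image"].astype(float).mean(2)
P=np.array([edge(s,1) for s in np.arange(-31,-80,-2.)])
for u in range(233,252,2):
    v=np.interp(u,P[:,0],P[:,1]); r=int(v)-4; print(u,round(v,1),r,g[r:r+12,u].astype(int))
```

```text
(361, 338) (508, 370)
(354, 371) (501, 404)
233 182.1 178 [190 162 132 114 109 110 109 105  99  92  85  81]
235 182.2 178 [ 99  94 101 114 124 138 148 141 121 102 101 114]
237 182.6 178 [ 86  90  90  91 111 147 171 169 144 115 117 149]
239 183.1 179 [ 64  60  58  70 112 159 178 162 127 112 142 170]
241 183.5 179 [ 49  48  46  54  88 142 177 175 147 117 124 156]
243 183.9 179 [ 41  41  41  46  65 114 165 183 165 128 113 143]
245 184.4 180 [ 45  42  41  49  88 144 179 178 149 118 124 158]
247 184.8 180 [101  68  47  42  63 114 164 178 159 123 114 146]
249 185.3 181 [123  76  47  45  66  93 104  93  75  69  84 101]
251 185.7 181 [135  91  57  48  55  71  88  94  88  77  69  63]
```

View pics/k.png

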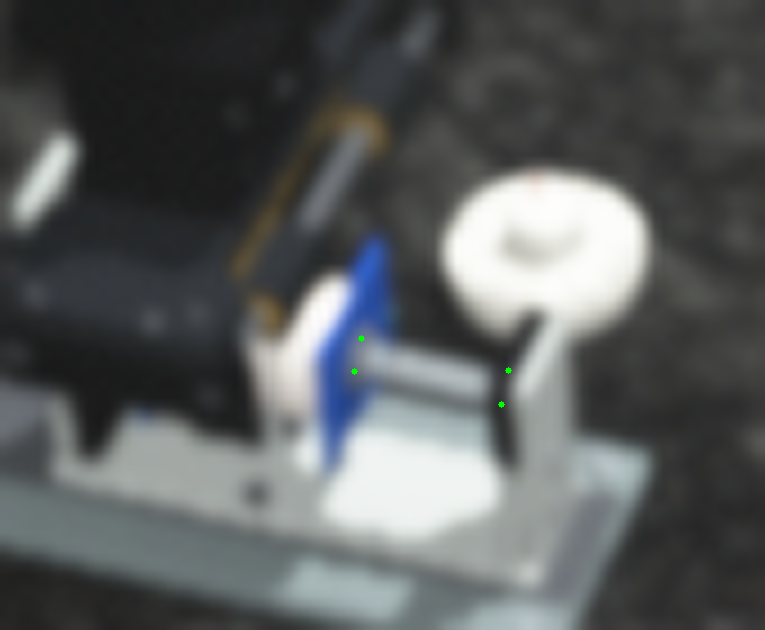

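The picture shows the pin tip at crop (495,385), just clear of the cup mouth. The pin edge slopes about 1° down at the pin end, because wall friction has held the plunger end up a little. I'll level it by tipping the plunger end down.

Request:
{"name": "drive_tool", "arguments": {
  "moves": [
    {"x": 0,"y": 0,"z": 0,"rx": 0,"ry": -0.005,"rz": 0,"fingers": 1},
    {"x": 0,"y": 0,"z": 0,"rx": 0,"ry": -0.01,"rz": 0,"fingers": 1},
    {"x": 0,"y": 0,"z": 0,"rx": 0,"ry": -0.015,"rz": 0,"fingers": 1},
    {"x": 0,"y": 0,"z": 0,"rx": 0,"ry": -0.018,"rz": 0,"fingers": 1},
    {"x": 0,"y": 0,"z": 0,"rx": 0,"ry": -0.018,"rz": 0,"fingers": 1}
  ]
}}

```text
time_s: 17.48
tool_pos: [0.5475, 0.1354, 0.0634]
tool_rot: [179.9, 1.1, 102.9]
force: [1.8, -8.0, 1.8]
grip_width: 0.0415
grasp_force: 35.0
```

```bash
cat > pin.py <<'E'
from h import *
for _ in range(4): st(); S=cams()["scene"]
p=sensors.get_obs()["tool_pos"];t=np.radians(102.85)
ey=np.array([np.cos(t),np.sin(t),0]);o=-S["R"].T@S["t"]
def edge(s,sg=1):
    X=p+ey*s*1e-3; X[2]+=.0105
    v=X-o; n=np.cross(v,ey); n/=np.linalg.norm(n); n*=np.sign(n[2]); X=X+sg*n*.005
    q=S["R"]@X+S["t"]; return [S["fx"]*q[0]/q[2]+S["cx"],S["fy"]*q[1]/q[2]+S["cy"]]
g=S["image"].astype(float).mean(2)
P=np.array([edge(s) for s in np.arange(-31,-80,-2.)]);r=[]
for u in range(int(P[0,0])+4,int(P[-1,0])-3):
    v=np.interp(u,P[:,0],P[:,1]); w=np.arange(int(v)-2,int(v)+4); c=g[w,u]; k=np.argmax(c>100); r.append(v-(w[k]-(c[k]-100)/(c[k]-c[k-1])))
print("pin edge above level prediction, px:",np.round(r,2))
E
python3 pin.py
```

```text
t 17.475 rel home xyz [ 0.3  10.6  63.37] force [-0.02 -8.25  1.84] rot [179.9    1.13 102.85] torque [-1.57  0.    0.01]
t 17.575 rel home xyz [ 0.28 10.55 63.37] force [ 0.14 -8.37  2.76] rot [179.9    1.12 102.84] torque [-1.55  0.05  0.02]
t 17.675 rel home xyz [ 0.26 10.54 63.35] force [ 0.19 -7.53  1.95] rot [179.9    1.13 102.84] torque [-1.57  0.05  0.02]
t 17.775 rel home xyz [ 0.27 10.56 63.36] force [ 0.01 -7.87  1.61] rot [179.9    1.12 102.84] torque [-1.58  0.07 -0.01]
pin edge above level prediction, px: [0.69 0.47 0.42 0.45 0.41 0.37 0.34 0.31 0.31 0.31]
```

Request:
{"name": "drive_tool", "arguments": {
  "moves": [
    {"x": 0,"y": 0,"z": -0.3,"rx": 0,"ry": -0.005,"rz": 0,"fingers": 1},
    {"x": 0,"y": 0,"z": -0.6,"rx": 0,"ry": -0.009,"rz": 0,"fingers": 1},
    {"x": 0,"y": 0,"z": -0.7,"rx": 0,"ry": -0.011,"rz": 0,"fingers": 1},
    {"x": 0,"y": 0,"z": -0.7,"rx": 0,"ry": -0.011,"rz": 0,"fingers": 1},
    {"x": 0,"y": 0,"z": -0.7,"rx": 0,"ry": -0.011,"rz": 0,"fingers": 1}
  ]
}}

```text
time_s: 18.5
tool_pos: [0.5475, 0.1354, 0.064]
tool_rot: [179.9, 1.8, 102.8]
force: [1.1, -7.4, 1.1]
grip_width: 0.0412
grasp_force: 35.0
```

```bash
python3 pin.py
```

```text
t 18.5 rel home xyz [ 0.27 10.55 64.03] force [-0.62 -7.48  1.14] rot [179.9    1.76 102.84] torque [-1.57  0.09  0.  ]
t 18.6 rel home xyz [ 0.27 10.54 64.05] force [ 0.03 -8.27  0.28] rot [179.9    1.76 102.84] torque [-1.56  0.06 -0.03]
t 18.7 rel home xyz [ 0.26 10.54 64.04] force [-0.   -8.31  2.17] rot [179.9    1.75 102.84] torque [-1.58  0.05 -0.07]
t 18.8 rel home xyz [ 0.25 10.54 64.04] force [ 0.11 -7.9   1.84] rot [179.9    1.76 102.84] torque [-1.55  0.01 -0.03]
pin edge above level prediction, px: [0.95 0.66 0.55 0.51 0.52 0.53 0.53 0.48 0.49 0.53]
```

Request:
{"name": "drive_tool", "arguments": {
  "moves": [
    {"x": -1,"y": 0,"z": 0,"rx": 0,"ry": 0,"rz": 0,"fingers": 1},
    {"x": -2,"y": 0,"z": 0,"rx": 0,"ry": 0,"rz": 0,"fingers": 1},
    {"x": -3,"y": 0,"z": 0,"rx": 0,"ry": 0,"rz": 0,"fingers": 1},
    {"x": -4,"y": 0,"z": 0,"rx": 0,"ry": 0,"rz": 0,"fingers": 1},
    {"x": -4,"y": 0,"z": 0,"rx": 0,"ry": 0,"rz": 0,"fingers": 1}
  ]
}}

```text
time_s: 19.52
tool_pos: [0.5482, 0.1321, 0.0641]
tool_rot: [179.9, 1.7, 102.9]
force: [0.9, -6.6, 1.0]
grip_width: 0.0412
grasp_force: 35.0
```

```bash
python3 pin.py
```

```text
t 19.525 rel home xyz [ 0.26  7.21 64.12] force [-0.64 -6.66  1.  ] rot [179.9    1.71 102.85] torque [-1.3   0.08 -0.  ]
t 19.625 rel home xyz [ 0.28  7.31 64.12] force [-0.25 -6.18  1.57] rot [179.9    1.71 102.86] torque [-1.26  0.06 -0.03]
t 19.725 rel home xyz [ 0.26  7.28 64.1 ] force [ 0.12 -6.18  0.91] rot [179.9    1.71 102.86] torque [-1.26 -0.   -0.  ]
t 19.825 rel home xyz [ 0.25  7.31 64.09] force [-0.67 -6.42  1.59] rot [179.9    1.71 102.87] torque [-1.36  0.01 -0.05]
pin edge above level prediction, px: [0.89 0.61 0.5  0.5  0.51 0.52 0.46 0.49 0.52 0.41]
```

Request:
{"name": "drive_tool", "arguments": {
  "moves": [
    {"x": -1,"y": 0,"z": 0,"rx": 0,"ry": 0,"rz": 0,"fingers": 1},
    {"x": -2,"y": 0,"z": 0,"rx": 0,"ry": 0,"rz": 0,"fingers": 1},
    {"x": -3,"y": 0,"z": 0,"rx": 0,"ry": 0,"rz": 0,"fingers": 1},
    {"x": -4,"y": 0,"z": 0,"rx": 0,"ry": 0,"rz": 0,"fingers": 1},
    {"x": -4,"y": 0,"z": 0,"rx": 0,"ry": 0,"rz": 0,"fingers": 1}
  ]
}}

```text
time_s: 20.55
tool_pos: [0.549, 0.1289, 0.0642]
tool_rot: [179.9, 1.7, 102.9]
force: [0.8, -6.2, 1.1]
grip_width: 0.0412
grasp_force: 35.0
```

```bash
python3 pin.py
```

```text
t 20.55 rel home xyz [ 0.29  3.96 64.18] force [-0.56 -6.18  1.11] rot [179.9    1.66 102.88] torque [-1.01  0.01 -0.05]
t 20.65 rel home xyz [ 0.27  4.11 64.18] force [-0.12 -5.89  0.06] rot [179.9    1.66 102.89] torque [-1.   -0.01  0.05]
t 20.75 rel home xyz [ 0.29  4.07 64.19] force [ 1.04 -5.21  0.16] rot [179.9    1.66 102.89] torque [-1.02  0.01 -0.06]
t 20.85 rel home xyz [ 0.27  4.05 64.19] force [ 0.85 -5.94  1.16] rot [179.9    1.66 102.89] torque [-1.04 -0.05 -0.02]
pin edge above level prediction, px: [ 0.97  0.69  0.5   0.5   0.5   0.45  0.46  0.5   0.43 -0.17]
```

Request:
{"name": "drive_tool", "arguments": {
  "moves": [
    {"x": -1,"y": 0,"z": 0,"rx": 0,"ry": 0,"rz": 0,"fingers": 1},
    {"x": -2,"y": 0,"z": 0,"rx": 0,"ry": 0,"rz": 0,"fingers": 1},
    {"x": -2.7,"y": 0,"z": 0,"rx": 0,"ry": 0,"rz": 0,"fingers": 1},
    {"x": -2.7,"y": 0,"z": 0,"rx": 0,"ry": 0,"rz": 0,"fingers": 1},
    {"x": -2.7,"y": 0,"z": 0,"rx": 0,"ry": 0,"rz": 0,"fingers": 1}
  ]
}}

```text
time_s: 21.58
tool_pos: [0.5493, 0.1268, 0.0639]
tool_rot: [179.9, 1.6, 102.9]
force: [2.1, -3.8, 1.1]
grip_width: 0.0412
grasp_force: 35.0
```

```bash
python3 pin.py
```

```text
t 21.575 rel home xyz [ 0.08  1.86 63.85] force [ 1.18 -4.2   1.11] rot [179.92   1.64 102.92] torque [-0.79 -0.33 -0.05]
t 21.675 rel home xyz [1.000e-02 1.820e+00 6.378e+01] force [ 1.81 -4.59  0.32] rot [179.93   1.65 102.92] torque [-0.77 -0.36 -0.11]
t 21.775 rel home xyz [-5.000e-02  1.720e+00  6.375e+01] force [ 1.67 -3.53  0.98] rot [179.94   1.65 102.91] torque [-0.82 -0.48 -0.13]
t 21.875 rel home xyz [-0.09  1.75 63.7 ] force [ 1.16 -4.54  0.92] rot [179.94   1.65 102.92] torque [-0.78 -0.44 -0.16]
pin edge above level prediction, px: [ 0.81  0.57  0.53  0.51  0.55  0.65  0.57  0.28 -0.75 19.21]
```

Request:
{"name": "drive_tool", "arguments": {
  "moves": [
    {"x": 0,"y": 0.4,"z": -0.2,"rx": 0,"ry": 0,"rz": 0,"fingers": 1},
    {"x": 0,"y": 0.8,"z": -0.3,"rx": 0,"ry": 0,"rz": 0,"fingers": 1},
    {"x": 0,"y": 0.8,"z": -0.3,"rx": 0,"ry": 0,"rz": 0,"fingers": 1},
    {"x": 0,"y": 0.8,"z": -0.3,"rx": 0,"ry": 0,"rz": 0,"fingers": 1}
  ]
}}

```text
time_s: 22.48
tool_pos: [0.5493, 0.1267, 0.0637]
tool_rot: [-180.0, 1.7, 102.9]
force: [2.5, -4.7, 0.8]
grip_width: 0.0414
grasp_force: 35.0
```

```bash
python3 pin.py
```

```text
t 22.475 rel home xyz [ 0.1   1.71 63.71] force [ 1.4  -5.1   0.78] rot [-179.98    1.66  102.93] torque [-0.7  -0.23 -0.04]
t 22.575 rel home xyz [ 0.07  1.69 63.69] force [ 0.13 -5.08  1.62] rot [-179.98    1.66  102.93] torque [-0.75 -0.07 -0.02]
t 22.675 rel home xyz [ 0.11  1.72 63.71] force [ 0.72 -4.19  0.61] rot [-179.99    1.66  102.93] torque [-0.79 -0.18 -0.08]
t 22.775 rel home xyz [ 0.14  1.72 63.75] force [ 0.92 -5.    1.24] rot [-179.99    1.66  102.92] torque [-0.77 -0.15  0.02]
pin edge above level prediction, px: [ 0.69  0.48  0.47  0.4   0.42  0.45  0.47  0.39 -0.55 35.38]
```

Request:
{"name": "drive_tool", "arguments": {
  "moves": [
    {"x": -0.4,"y": 0.3,"z": 0,"rx": 0,"ry": 0,"rz": 0,"fingers": 1},
    {"x": -0.8,"y": 0.3,"z": 0,"rx": 0,"ry": 0,"rz": 0,"fingers": 1},
    {"x": -1,"y": 0.3,"z": 0,"rx": 0,"ry": 0,"rz": 0,"fingers": 1},
    {"x": -1,"y": 0.3,"z": 0,"rx": 0,"ry": 0,"rz": 0,"fingers": 1}
  ]
}}

```text
time_s: 23.38
tool_pos: [0.5496, 0.126, 0.0637]
tool_rot: [-180.0, 1.6, 102.9]
force: [0.5, -2.2, 1.9]
grip_width: 0.041
grasp_force: 35.0
```

```bash
python3 pin.py
```

```text
t 23.375 rel home xyz [ 0.27  0.94 63.68] force [-0.04 -2.24  1.92] rot [-179.97    1.64  102.93] torque [-0.63  0.22  0.  ]
t 23.475 rel home xyz [ 0.28  0.93 63.67] force [-0.46 -3.62  0.33] rot [-179.97    1.65  102.93] torque [-0.53  0.21 -0.04]
t 23.575 rel home xyz [ 0.29  0.95 63.68] force [-0.61 -4.36  1.18] rot [-179.97    1.64  102.93] torque [-0.48  0.27 -0.03]
t 23.675 rel home xyz [ 0.27  0.94 63.67] force [-1.46 -3.99  1.33] rot [-179.97    1.64  102.93] torque [-0.45  0.3  -0.01]
pin edge above level prediction, px: [ 0.85  0.66  0.49  0.42  0.45  0.46  0.37 -0.55 29.17  3.74]
```

Request:
{"name": "drive_tool", "arguments": {
  "moves": [
    {"x": -0.4,"y": -0.3,"z": 0,"rx": 0,"ry": 0,"rz": 0,"fingers": 1},
    {"x": -0.7,"y": -0.3,"z": 0,"rx": 0,"ry": 0,"rz": 0,"fingers": 1},
    {"x": -0.7,"y": -0.3,"z": 0,"rx": 0,"ry": 0,"rz": 0,"fingers": 1},
    {"x": -0.7,"y": -0.3,"z": 0,"rx": 0,"ry": 0,"rz": 0,"fingers": 1}
  ]
}}

```text
time_s: 24.28
tool_pos: [0.5497, 0.1259, 0.0637]
tool_rot: [180.0, 1.6, 103.0]
force: [-0.2, 0.8, 0.4]
grip_width: 0.0413
grasp_force: 35.0
```

```bash
python3 pin.py
```

```text
t 24.275 rel home xyz [ 0.27  0.85 63.74] force [-0.    0.87  0.43] rot [180.     1.61 102.95] torque [ 0.25  0.16 -0.04]
t 24.375 rel home xyz [ 0.26  0.85 63.73] force [-0.49  1.26 -0.04] rot [180.     1.61 102.95] torque [ 0.42  0.15 -0.02]
t 24.475 rel home xyz [ 0.25  0.86 63.75] force [ 0.41  1.05 -1.04] rot [180.     1.61 102.95] torque [ 0.53  0.1  -0.02]
t 24.575 rel home xyz [ 0.24  0.82 63.73] force [-0.57  1.51 -0.13] rot [-180.      1.61  102.95] torque [ 0.6   0.1  -0.05]
pin edge above level prediction, px: [ 0.69  0.54  0.43  0.41  0.42  0.43  0.34 -0.58 29.14  3.73]
```

The position stops at a hard limit and the axial force has reversed, so the pin is at the bottom of the cup. Releasing and withdrawing.

Request:
{"name": "drive_tool", "arguments": {
  "moves": [
    {"x": 0,"y": 0,"z": 0,"rx": 0,"ry": 0,"rz": 0,"fingers": 0},
    {"x": 0,"y": 0,"z": 0,"rx": 0,"ry": 0,"rz": 0,"fingers": -0.4},
    {"x": 0,"y": 0,"z": 0,"rx": 0,"ry": 0,"rz": 0,"fingers": -0.8},
    {"x": 0,"y": 0,"z": 0,"rx": 0,"ry": 0,"rz": 0,"fingers": -0.8},
    {"x": 0,"y": 0,"z": 0,"rx": 0,"ry": 0,"rz": 0,"fingers": -0.8},
    {"x": 0,"y": 0,"z": -10,"rx": 0,"ry": 0,"rz": 0,"fingers": -0.8},
    {"x": 0,"y": 0,"z": -30,"rx": 0,"ry": 0,"rz": 0,"fingers": -0.8},
    {"x": 0,"y": 0,"z": -60,"rx": 0,"ry": 0,"rz": 0,"fingers": -0.8},
    {"x": 0,"y": 0,"z": -100,"rx": 0,"ry": 0,"rz": 0,"fingers": -0.8},
    {"x": -50,"y": 0,"z": -130,"rx": 0,"ry": 0,"rz": 0,"fingers": -0.8},
    {"x": -100,"y": 0,"z": -150,"rx": 0,"ry": 0,"rz": 0,"fingers": -0.8},
    {"x": -150,"y": 0,"z": -150,"rx": 0,"ry": 0,"rz": 0,"fingers": -0.8},
    {"x": -200,"y": 0,"z": -150,"rx": 0,"ry": 0,"rz": 0,"fingers": -0.8},
    {"x": -250,"y": 0,"z": -150,"rx": 0,"ry": 0,"rz": 0,"fingers": -0.8},
    {"x": -250,"y": 0,"z": -150,"rx": 0,"ry": 0,"rz": 0,"fingers": -0.8}
  ]
}}

```text
time_s: 26.55
tool_pos: [0.6044, -0.1206, 0.2222]
tool_rot: [180.0, 1.9, 102.4]
force: [-0.0, 0.1, -0.3]
grip_width: 0.0781
grasp_force: 0.0
```

Run:
```python
from h import *
import cv2
C=cams()
f=lambda im,x,y,w,h,k:cv2.resize(im[y:y+h,x:x+w,::-1],None,fx=k,fy=k,interpolation=cv2.INTER_CUBIC)
cv2.imwrite("pics/z.png",np.hstack([f(C["top"]["image"],150,160,95,100,4.2),f(C["scene"]["image"],180,130,95,100,4.2)]))
```

```text
(no output)
```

View pics/z.png

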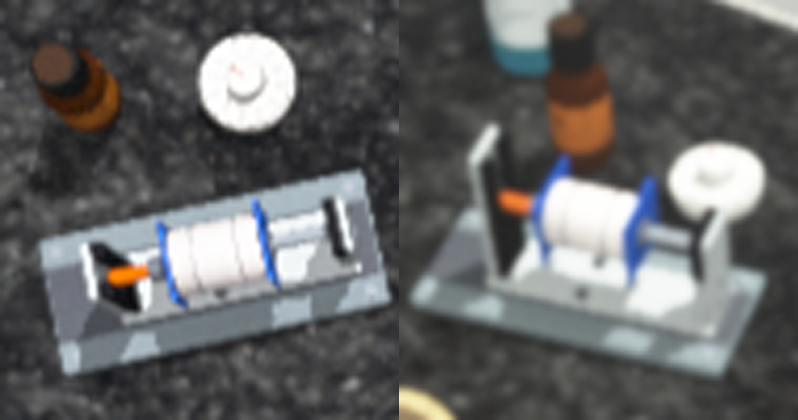

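The roll sits level, with the orange plunger in the slot at crop (115,275) and the pin entering the cup at (330,225). The bottle and timer next to the holder haven't moved, and the arm is clear. Handing in.

```bash
python3 -c "
from cell import workorder
print(workorder.sign_off())"
```

```text
the job is handed in; nothing more can be done
None
```

The label roll is in its holder, with the plunger at the bottom of the slot and the pin fully home in the cup; the gripper has let go and is clear, and I handed the job in after about 27 s of robot time.

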